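Reassemble the tabletop hob: crown, cap and D-shaft knob

ROBOT

A 6-joint arm with a two-finger parallel gripper is mounted at the origin on a cart in front of the work surface, level with it; the furniture and walls round the work are solid. World frame = base frame: x ahead of the robot, y to its left, z up, the work surface at z = 0. Lengths are in m, angles in degrees, forces in N, time in s.
With the tool pointing down it reaches from about 0.375 to 0.75 m from the base axis. Payload 9 kg.
Tool frame: the origin (TCP) lies where the fingers leave the gripper's body, on its centre line; the fingertips stand 73 mm ahead of it and the grasp point (between the pads) lies 54 mm ahead of it (robot.tip_reach is the distance from the TCP to the fingertips, in m); z points along the fingers, y is the line along which they close (so a half turn about z gives the same grasp; the last joint's range is limited). The gripper opens to 85 mm and grips with 20 to 120 N. Pads are 22 mm wide; open, the fingers measure 114 mm over their backs; the gripper's body (76 mm by 85 mm) begins 54 mm behind the grasp point. The pads swing forward as they close: fully open they stand 13 mm farther back than shut.
Start: joints at [51.01, 5.964, 5.575, 89.605, 0, 77.527], TCP at [0.268, 0.537, 0.304] pointing down, gripper open.
Joint ranges: [-171.21, 171.21], [-48.23, 106.86], [-62.78, 66.21], [-105.2, 120.99], [-86.42, 89.51], [-180, 180]. Speed limits (degrees/s): [127.2, 127.2, 147.25, 180, 180, 180].

INTERFACE

Orientations are given as [roll, pitch, yaw] about the fixed x, y, z axes, in that order (R = Rz(yaw) Ry(pitch) Rx(roll)).
In Python, from plant import robot gives the robot as it stands. Calls block until the motion is done:
- robot.move_pose(position, orientation): joint-space move of the TCP to a pose.
- robot.line_to(position, vel=0.15, rotation=None, guard=None): straight line of the TCP; rotation=None keeps the orientation; vel is the mean speed in m/s. With guard (N) it stops when the force on the tool has changed by that much, and returns True; else False.
- robot.goto_joints(angles): joint-space move.
- robot.set_gripper(opening): finger opening in m; the grip force is fixed at half the most; returns when the fingers have stopped.
- robot.pause(seconds).
- robot.ik(position, orientation): joint angles nearest the present ones, or None.
- robot.observe(): the state.
- robot.grab_frame(name): name is "scene" or "top" or "wrist"; returns the picture (480x640x3 uint8, blue, green, red); there is no depth.
- robot.get_calibration(name): a dict with "vertical_fov" (degrees; the focal length in pixels is half the picture's height over the tangent of half this angle, whatever the lens; pixels are square), "cx", "cy" (the principal point, pixels), "k1" (the pictures are not rectified: a ray, as slopes to the right and down, at radius r is drawn at 1 + k1 r^2 times it, then the intrinsics apply), "rvec" (rotation vector, rad) and "tvec" (3), from world to camera coordinates, as OpenCV has them. Camera axes: x right, y down, z forward; pixel columns grow to the right and rows downward; lengths in m; the calibration is good to about 2 mm. A picture is of the moment at which its call begins: read the wrist's pose just before it. get_calibration takes no time and is no camera call; for the wrist camera it gives the pose at the moment of the call.
A pose or a line that the arm cannot do raises robot.IKError and nothing moves.
- robot.job_done(): hands the job in; it is judged then, once.
The state is a dict: "time": time; "q": joint angles; "qvel": joint speeds; "joint_torque": joint torques, N m; "tool_pos": TCP position; "tcp_rot": TCP orientation; "ft_force": force on the tool from outside, world axes, zero at the start; "torque": the same for the moment, N m; "gripper_width": finger opening in m; "gripper_force": force on a finger pad.
Only numpy, scipy, OpenCV 4.12 (cv2) and the standard library are available. Lean on these libraries where they do the work, as an engineer would, in place of code of your own. Each camera call takes 0.05 s, during which the arm holds its last target. There are 200 camera calls.

TASK

The small one-ring gas hob has been taken apart for cleaning. Set the burner crown squarely into the burner cup, lay the burner cap squarely on the crown, then turn the control knob so that its D-shaped bore matches the flat on the hob's valve stem, push it fully onto the stem and press the stem well down against its spring (at least two thirds of its travel), as when lighting the ring. Finish still gripping the knob and holding it pressed down, and leave everything else on the worktop where it is.

Things in the scene. Friction and masses are not known exactly. Their poses are not given: they have to be found in the camera images.
- hob: White one-ring gas hob, fixed, 190 mm deep (x), 270 wide (y), top 60 mm up; origin under its centre, x away from the robot, y left, z up. Burner cup on its left half, valve stem on its right. A wire pan support surrounds the cup: ring of radius 82 mm, top at z 91 mm; four diagonal prongs point in to radius 65 mm, top at z 96. A thin electrode 16 mm tall stands 41 mm beyond the cup's centre (+x).
- burner_cup (a point): Centre of the mouth of the burner cup, 72 mm above the worktop; axes as the hob's. The cup is an upright aluminium tube on the hob's top, 62 mm outside, 49 mm inside, 12 mm tall.
- stem_tip (a point): Centre of the upper end of the brass valve stem, 26 mm above the hob's top (86 mm above the worktop) and 135 mm from the cup's centre toward the hob's -y; axes as the hob's. Upright, of half-round D section: diameter 16 mm, with a flat through the axis that faces +x of this frame. Its top 3 mm are chamfered by 2.5 mm (1.5 on the flat). It cannot turn.
- stem (a joint): How far the valve stem is pressed down, m: 0 released, 0.006 at its stop. A spring pushes it up with 3 N at 0 and 1 N more for each mm. At the stop the underside of a seated knob is still 4 mm above the hob's top.
- crown_mid (a point): Centre of the aluminium burner crown, 26 mm tall, z up. Lower 10 mm: skirt of diameter 44 mm, chamfered, goes into the cup. Upper 16 mm: slotted head of diameter 54 mm, gripped here, comes to rest on the cup's rim (this point then 3 mm above the cup's mouth). In its top a recess 32 mm wide, 16 deep. 120 g. Crown, cap and knob stand upright right of the hob, 10 cm apart, in any order.
- cap_mid (a point): Centre of the dark steel burner cap, 18 mm tall, z up: a plain disc of diameter 56 mm, 10 mm thick, above a plug of diameter 27 mm, 8 mm long, on which it stands. The plug goes into the recess in the crown's top and the disc lies on the crown (this point is then 14 mm above the crown's centre point). 100 g.
- knob_mid (a point): Centre of the black knob (on its axis, 18.5 mm up), z up, x to its nose. Round skirt of diameter 46 mm, 20 mm tall; on it a bar grip 14 mm wide, 18 high, along x, pinched across its width. From below a D bore 16 mm deep, diameter 18, flat 1 mm from the axis on the nose side: fits only with the nose the way the stem's flat faces, within 0.12 rad. Fully on, the stem's tip is 2.5 mm below this point. 50 g.
- knob_nose (a point): Tip of the knob's pointed nose, 30 mm from its axis along the knob's x and 28 mm above its underside; a thin white line on top of the bar runs to it. The bar's blunt other end is 21 mm behind the axis.
- spoon: Bystander: steel teaspoon, 137 mm long, lying on the worktop near its front edge; origin under its centre.
- potato_peeler: Bystander: black potato peeler, 170 mm long, lying behind the loose parts; origin under its centre.
- low_carton: Bystander: low printed carton 92 x 55 x 40 mm, in front of the sink; origin under its centre.
- pill_bottle: Bystander: white bottle with a pale ribbed lid, 55 mm in diameter, 96 mm tall, in front of the sink; origin under its centre.
- flat_carton: Bystander: flat printed carton 100 x 58 x 36 mm, behind the hob, under a fixed wire rack (its front edge at world x 0.70 m, y -0.22 to 0.24; shelf 155 mm high, with jars standing on it up to 270 mm and a water filter to 450 mm); origin under its centre.

How it is judged:
By the outcome, as a careful person would: the job done as asked, in the order asked, and still so for the second after the job is handed in, while the arm keeps its last pose, push and grip.
It also fails if it takes over 64 s, if anything falls off the work surface, if the arm or the gripper's body presses on something with over 40 N, if the wrist force passes 120 N, or if a joint passes its speed limit or range.

## Working session

There is one attempt and no reset: what is moved stays moved. The work goes in short steps, each a Python script; the robot and the scene stay as the last script left them, time stands still between calls to the robot, and variables do not carry over. Pictures are saved under pics/ and viewed, at most 10 in all, crops included, and the job is handed in when it is done.

```bash
ls; mkdir -p pics; python3 - <<'E'
from plant import robot
import cv2
for n in("scene","top"):
    cv2.imwrite(f"pics/{n}0.png",robot.grab_frame(n)); print(robot.get_calibration(n))
o=robot.observe();print(o["time"],o["tool_pos"],o["tcp_rot"],o["ft_force"]);print(robot.get_calibration("wrist"))
E
```

```text
pics
{'vertical_fov': 47.147745339950674, 'cx': 322.36964619122404, 'cy': 236.53601182758044, 'k1': -0.007849394101349485, 'rvec': array([ 2.05303494, -0.73582285,  0.38726071]), 'tvec': array([-0.38226561,  0.30912826,  1.14718143])}
{'vertical_fov': 43.39475589901234, 'cx': 315.97220333472626, 'cy': 244.75638329776953, 'k1': 0.040125370295251345, 'rvec': array([ 2.00887658, -2.22111635,  0.21774348]), 'tvec': array([0.14819422, 0.54463288, 1.50864591])}
0.1 [0.26771897 0.53671216 0.30320756] [-1.79931697e+02 -1.43791849e-02  1.53484041e+02] [0.56663877 0.84304871 1.04666342]
{'vertical_fov': 60.895356479781405, 'cx': 323.26281561160073, 'cy': 236.05722747189748, 'k1': -0.016299003965071546, 'rvec': array([-2.43897467, -1.50931427, -0.23554322]), 'tvec': array([-0.59932405, -0.03991163,  0.37930852])}
```

View pics/top0.png

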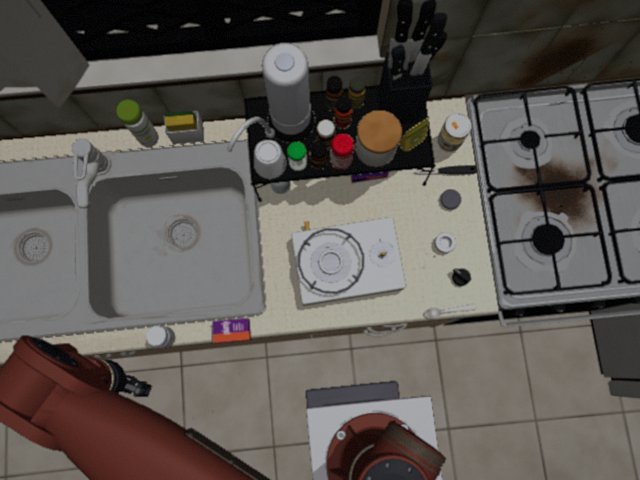

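View pics/scene0.png

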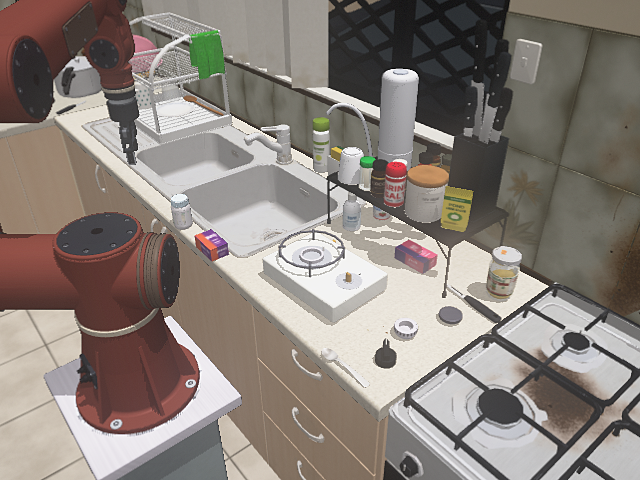

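The top view shows the cap at (451,200), the crown at (444,243), the knob at (461,277) with its nose towards lower left, the cup at (330,262) and the stem at (382,253). The scene view agrees with this.

```bash
cat > h.py <<'E'
from plant import robot
import numpy as np, cv2
from scipy.spatial.transform import Rotation as Rn
def K(c):
    f=240/np.tan(np.radians(c["vertical_fov"]/2)); return np.array([[f,0,c["cx"]],[0,f,c["cy"]],[0,0,1.]])
def ray(c,p):
    n=cv2.undistortPoints(np.float64(p).reshape(-1,1,2),K(c),np.array([c["k1"],0,0,0]))[:,0]
    R=cv2.Rodrigues(c["rvec"])[0]; return -R.T@c["tvec"], np.c_[n,np.ones(len(n))]@R
def on_plane(c,p,z):
    o,d=ray(c,p); return o+d*((z-o[2])/d[:,2])[:,None]
def proj(c,P): return cv2.projectPoints(np.float64(P).reshape(-1,1,3),c["rvec"],c["tvec"],K(c),np.array([c["k1"],0,0,0.]))[0][:,0]
def rot(yaw): return [180,0,yaw]
E
python3 - <<'E'
from h import *
c=robot.get_calibration("top")
for n,p,z in[("cap",(451,200),.018),("crown",(444,243),.026),("knob",(461,277),.038),("cup",(330,262),.072),("stem",(382,253),.086)]: print(n,on_plane(c,[p],z)[0].round(3))
w=robot.get_calibration("wrist");o=robot.observe()
R=Rn.from_euler('xyz',o["tcp_rot"],degrees=True).as_matrix();Rc=cv2.Rodrigues(w["rvec"])[0]
print("cam in tool",R.T@(-Rc.T@w["tvec"]-o["tool_pos"]),(R.T@Rc.T).round(3))
for y in (90,0,-90,180):
  for P in([.47,-.23,.35],[.5,0.02,.4]):
    q=robot.ik(P,[180,0,y]); print(y,P,None if q is None else np.round(q,1))
E
```

```text
cap [ 0.65  -0.281  0.018]
crown [ 0.533 -0.244  0.026]
knob [ 0.438 -0.272  0.038]
cup [0.505 0.062 0.072]
stem [ 0.512 -0.071  0.086]
cam in tool [ 0.0778969  -0.00041176 -0.06992623] [[ 0.    -0.952 -0.306]
 [ 1.    -0.     0.001]
 [-0.001 -0.306  0.952]]
90 [0.47, -0.23, 0.35] [-40.4  -6.5  -2.1  94.5   0.   49.6]
90 [0.5, 0.02, 0.4] [-12.7  -8.7   1.2  99.9   0.   77.3]
0 [0.47, -0.23, 0.35] [-40.4  -6.5  -2.1  94.5   0.  139.6]
0 [0.5, 0.02, 0.4] [-12.7  -8.7   1.2  99.9   0.  167.3]
-90 [0.47, -0.23, 0.35] [ -40.4   -6.5   -2.1   94.5    0.  -130.4]
-90 [0.5, 0.02, 0.4] [ -12.7   -8.7    1.2   99.9    0.  -102.7]
180 [0.47, -0.23, 0.35] [-40.4  -6.5  -2.1  94.5   0.  -40.4]
180 [0.5, 0.02, 0.4] [-12.7  -8.7   1.2  99.9   0.  -12.7]
```

```bash
python3 - <<'E'
from h import *
import pickle
D={}
for n,P in(("hob",[.44,.01,.36]),("parts",[.46,-.23,.33])):
    robot.move_pose(P,rot(180)); robot.pause(.2)
    c=robot.get_calibration("wrist"); im=robot.grab_frame("wrist"); D[n]=(c,im); cv2.imwrite(f"pics/w_{n}.png",im)
pickle.dump(D,open("D.pkl","wb")); print(robot.observe()["time"])
E
```

```text
3.5667
```

View pics/w_hob.png

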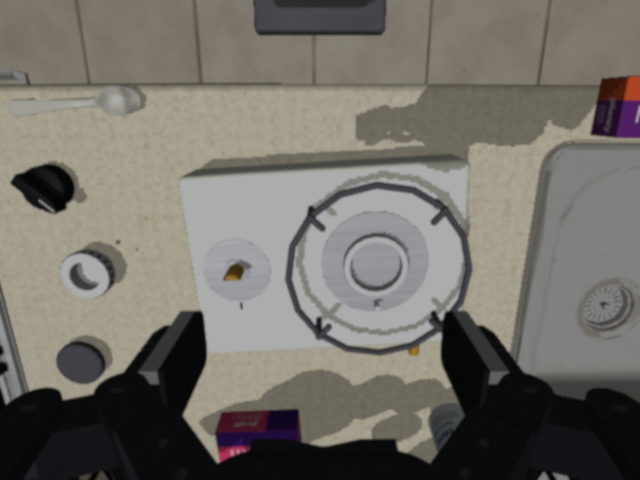

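View pics/w_parts.png

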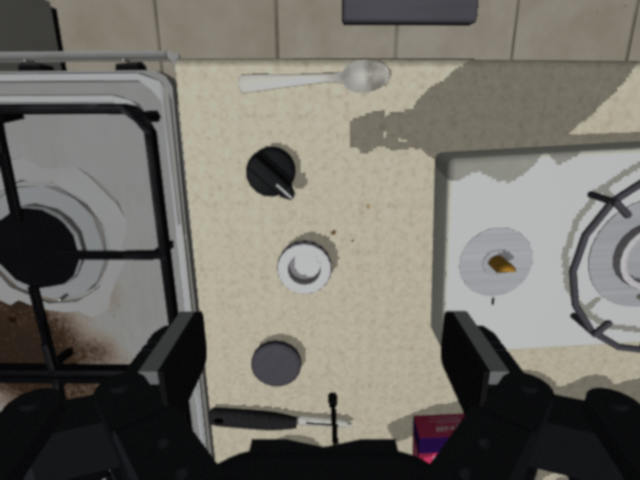

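Hob view: cup rim at about (376,264), stem tip at about (232,273), near hob corners at (180,178) and (467,157). Parts view: knob at (270,172) with its nose tip at about (291,196), crown at (304,267) and cap at (276,362). I'll refine these with masks.

```bash
python3 - <<'E'
from h import *
import pickle
D=pickle.load(open("D.pkl","rb"))
def crop(n,p,w=50,h=38):
    im=D[n][1]; x,y=p; return cv2.resize(im[y-h:y+h,x-w:x+w],(400,304),interpolation=cv2.INTER_CUBIC)
m=np.vstack([np.hstack([crop("parts",(275,172),40,30),crop("parts",(304,267),40,30)]),np.hstack([crop("hob",(376,264)),crop("hob",(236,270),40,30)])])
cv2.imwrite("pics/mos.png",m[:600])
c,im=D["parts"]; hsv=cv2.cvtColor(im,cv2.COLOR_BGR2HSV)
for n,p in[("cap",(276,362)),("crown",(304,267)),("knob",(270,172)),("table",(350,330))]:print(n,im[p[1],p[0]],hsv[p[1],p[0]])
def blob(mask,p,r):
    k=np.zeros_like(mask);cv2.circle(k,p,r,255,-1);m=cv2.morphologyEx(mask&k,cv2.MORPH_OPEN,np.ones((3,3)))
    cs=cv2.findContours(m,0,2)[0]; h=cv2.convexHull(max(cs,key=cv2.contourArea)); return cv2.fitEllipse(h)
dark=(hsv[...,2]<95).astype(np.uint8)*255
e=blob(dark,(276,362),35);print("cap",e,on_plane(c,[e[0]],.013))
grey=((hsv[...,1]<25)).astype(np.uint8)*255
e=blob(grey,(304,267),36);print("crown",e,on_plane(c,[e[0]],.018))
for n,P in(("hob",(232,273)),("parts",(502,265))):
    c,im=D[n];hs=cv2.cvtColor(im,cv2.COLOR_BGR2HSV)
    b=((hs[...,1]>110)&(hs[...,0]<30)).astype(np.uint8)*255
    k=np.zeros_like(b);cv2.circle(k,P,25,255,-1); ys,xs=np.nonzero(b&k); print("brass",len(xs),xs.min(),xs.max(),ys.min(),ys.max())
E
```

```text
cap [75 69 71] [130  20  75]
crown [185 184 182] [100   4 185]
knob [28 27 26] [105  18  28]
table [156 175 181] [ 23  35 181]
cap ((276.2649230957031, 362.22357177734375), (45.940250396728516, 49.71544647216797), 87.84915924072266) [[ 0.65410126 -0.28089278  0.013     ]]
crown ((304.0473937988281, 267.037109375), (54.20198059082031, 54.4874382019043), 89.39018249511719) [[ 0.53824047 -0.24840125  0.018     ]]
brass 184 225 242 265 279
brass 254 490 514 256 271
```

View pics/mos.png

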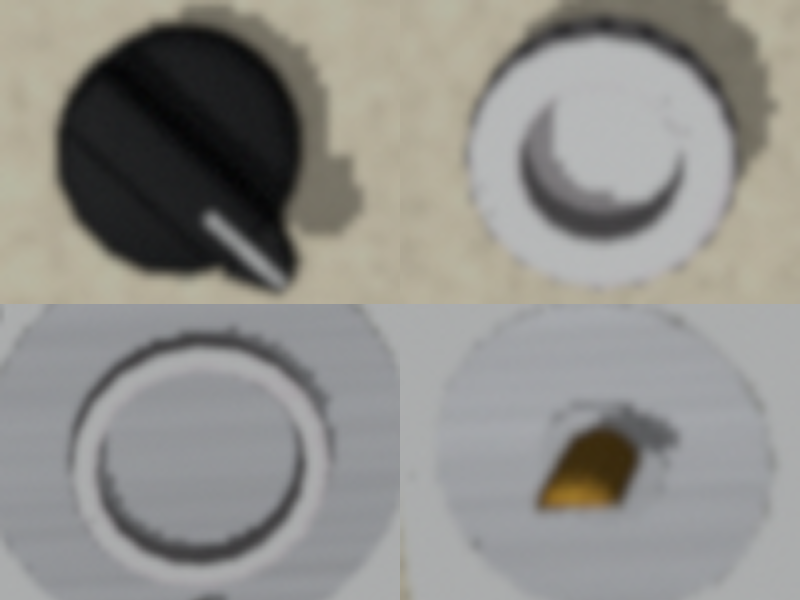

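The mosaic shows, in source pixels: cup rim centre at about (376,266), crown top-ring centre at about (304.5,269), knob skirt centre at about (270.7,171.7) with the white line running from (276.5,185) to (291.6,199.6), and the flat edge of the stem tip centred at about (232,280).

```bash
python3 - <<'E'
from h import *
import pickle
D=pickle.load(open("D.pkl","rb"))
def blob(mask,p,r):
    k=np.zeros_like(mask);cv2.circle(k,p,r,255,-1);m=cv2.morphologyEx(mask&k,cv2.MORPH_OPEN,np.ones((2,2)))
    cs=cv2.findContours(m,0,1)[0]; h=cv2.convexHull(max(cs,key=cv2.contourArea)); return cv2.fitEllipse(h)
c,im=D["parts"];hs=cv2.cvtColor(im,cv2.COLOR_BGR2HSV)
def pl(c,p,z): return on_plane(c,[p],z)[0].round(4)
e=blob(((hs[...,2]>172)&(hs[...,1]<20)).astype(np.uint8)*255,(304,268),34);print("crown",e,pl(c,e[0],.026))
e=blob((hs[...,2]<60).astype(np.uint8)*255,(268,170),26);print("knob sil",e,pl(c,e[0],.012))
print("line",pl(c,(276.5,185),.038),pl(c,(291.6,199.6),.030))
print("stemP",pl(c,(509,271.5),.086))
for m in("parts",): print("edge of bar",pl(c,(235+105/5,142+65/5),.038),pl(c,(235+275/5,142+215/5),.038))
c,im=D["hob"];hs=cv2.cvtColor(im,cv2.COLOR_BGR2HSV)
for t in(172,180,188):
    e=blob((hs[...,2]>t).astype(np.uint8)*255,(376,264),36);print("cup",t,e,pl(c,e[0],.072))
print("stem edge",pl(c,(225,280),.086),pl(c,(232,280),.086),pl(c,(241,280),.086))
# far and near hob edges: saturation step
def edge(x,y0,y1):
    s=cv2.GaussianBlur(hs[...,1].astype(np.float32),(5,5),0)[y0:y1,x]; return y0+np.abs(np.diff(s)).argmax()+.5
n=np.array([(x,edge(x,335,365)) for x in range(215,310,5)]); P=on_plane(c,n,.06)
print("far edge",np.degrees(np.arctan(np.polyfit(P[:,1],P[:,0],1))[0]),P[:,0].round(3))
E
```

```text
crown ((304.545654296875, 270.3388671875), (47.98785400390625, 50.86570358276367), 95.3152084350586) [ 0.5385 -0.2476  0.026 ]
knob sil ((271.4798889160156, 171.79884338378906), (46.81895446777344, 48.648536682128906), 32.37973403930664) [ 0.4432 -0.2785  0.012 ]
line [ 0.4509 -0.2711  0.038 ] [ 0.4661 -0.2585  0.03  ]
stemP [ 0.5142 -0.0739  0.086 ]
edge of bar [ 0.4243 -0.2883  0.038 ] [ 0.4509 -0.259   0.038 ]Traceback (most recent call last):
  File "<stdin>", line 16, in <module>
  File "<stdin>", line 6, in blob
ValueError: max() iterable argument is empty
```

```bash
python3 - <<'E'
from h import *
import pickle
D=pickle.load(open("D.pkl","rb"))
def pl(c,p,z): return on_plane(c,[p],z)[0].round(4)
c,im=D["hob"];hs=cv2.cvtColor(im,cv2.COLOR_BGR2HSV)
print(hs[266,340:412,2])
for t in(158,164,168):
    k=np.zeros(hs.shape[:2],np.uint8);cv2.circle(k,(376,265),36,255,-1)
    cs=cv2.findContours(((hs[...,2]>t)*255).astype(np.uint8)&k,0,1)[0]
    if cs: e=cv2.fitEllipse(cv2.convexHull(max(cs,key=len)));print("cup",t,e,pl(c,e[0],.072))
print("stem edge",pl(c,(225,280),.086),pl(c,(232,280),.086),pl(c,(241,280),.086))
def edge(x,y0,y1):
    s=cv2.GaussianBlur(hs[...,1].astype(np.float32),(5,5),0)[y0:y1,x]; return y0+np.abs(np.diff(s)).argmax()+.5
n=np.array([(x,edge(x,335,365)) for x in range(215,310,5)]); P=on_plane(c,n,.06)
print("far edge",np.degrees(np.arctan(np.polyfit(P[:,1],P[:,0],1))[0]),P[:,0].round(3))
E
```

```text
[155 151 140 130 140 162 171 172 168 153 127 113 126 144 152 153 154 154
 155 154 154 155 154 154 154 154 154 153 153 154 153 153 152 153 153 153
 154 154 153 154 153 154 154 153 154 153 154 153 153 153 154 154 154 154
 154 154 154 153 144 123  94  94 128 160 171 171 168 159 146 144 149 153]
cup 158 ((375.6819763183594, 267.0691223144531), (58.37107467651367, 62.646671295166016), 74.39717864990234) [0.5076 0.0597 0.072 ]
cup 164 ((375.6838073730469, 266.7803955078125), (57.064395904541016, 61.706661224365234), 73.87821960449219) [0.5073 0.0597 0.072 ]
cup 168 ((375.5357666015625, 266.6285095214844), (56.00851058959961, 60.664459228515625), 74.38787078857422) [0.5071 0.0596 0.072 ]
stem edge [ 0.5148 -0.0799  0.086 ] [ 0.5148 -0.0734  0.086 ] [ 0.5147 -0.0652  0.086 ]
far edge -3.3753508211669083 [0.609 0.609 0.609 0.608 0.608 0.608 0.608 0.607 0.607 0.607 0.607 0.605
 0.605 0.605 0.605 0.604 0.604 0.604 0.604]
```

Hob yaw is about +3.4°, cup at (.507,.060), stem at (.516,-.074), knob at (.443,-.2785) with its nose at about 43°. Now the crown: I'll touch the table for tip height, then centre it with two crossed grips.

```bash
cat >> h.py <<'E'
CUP=np.array([.5073,.0597]); STEM=np.array([.516,-.074]); CROWN=np.array([.5385,-.248]); CAP=np.array([.654,-.281]); KNOB=np.array([.4432,-.2785])
def st(t=""):
    o=robot.observe(); print(t,"t%.2f"%o["time"],"pos",o["tool_pos"].round(4),"F",np.round(o["ft_force"],1),"w%.4f"%o["gripper_width"],"gf",np.round(o["gripper_force"],1)); return o
def touch_and_grip(xy,w,up):
    """descend round a part until the tips touch the table, raise by up, grip at two crossed angles"""
    robot.set_gripper(w)
    robot.move_pose([*xy,.14],rot(135)); robot.line_to([*xy,.088],vel=.1)
    hit=robot.line_to([*xy,.055],vel=.025,guard=4); z=st(f"touch {hit}")["tool_pos"][2]
    z+=up; robot.line_to([*xy,z],vel=.03)
    robot.set_gripper(.02); st("grip1"); robot.set_gripper(w)
    robot.line_to([*xy,z],rotation=rot(-135),vel=.05); robot.set_gripper(.02); st("grip2"); return z
E
python3 - <<'E'
from h import *
print(robot.tip_reach)
z=touch_and_grip(CROWN,.068,.0115)
robot.line_to([*CROWN,.2],vel=.15); st("lift")
E
```

```text
0.0726
touch True t6.28 pos [ 0.5383 -0.2479  0.0655] F [-1.8  0.8  7.6] w0.0679 gf 3.8
grip1 t7.12 pos [ 0.5387 -0.2481  0.0774] F [-0.9  1.2  5.7] w0.0513 gf 63.0
grip2 t9.44 pos [ 0.5387 -0.2481  0.0776] F [-0.9  0.6  5.4] w0.0519 gf 62.9
lift t10.41 pos [ 0.5381 -0.2477  0.1987] F [-0.5 -0.6 -1.4] w0.0523 gf 62.8
```

```bash
python3 - <<'E'
from h import *
robot.move_pose([*CUP,.2],rot(-176.6)); robot.line_to([*CUP,.158],vel=.08); robot.pause(.2); st("above")
c=robot.get_calibration("wrist"); im=robot.grab_frame("wrist"); cv2.imwrite("pics/cr1.png",im)
h=robot.line_to([*CUP,.136],vel=.02,guard=6); st(f"down {h}")
E
```

```text
above t12.47 pos [0.5076 0.0597 0.1586] F [-0.2  0.8 -2.7] w0.0518 gf 62.8
down True t13.32 pos [0.5072 0.0597 0.1413] F [-1.9  0.4  5.7] w0.0524 gf 66.8
```

```bash
python3 - <<'E'
from h import *
h=robot.line_to([*CUP,.1385],vel=.02,guard=12); st(f"down {h}")
robot.set_gripper(.068); st("open")
robot.line_to([*CUP,.25],vel=.2)
P=[CUP[0]-.06,CUP[1],.27]
robot.move_pose(P,rot(180)); robot.pause(.15)
c=robot.get_calibration("wrist"); im=robot.grab_frame("wrist")
p=proj(c,[[*CUP,.088]])[0].astype(int);print(p)
cv2.imwrite("pics/cr2.png",cv2.resize(im[p[1]-75:p[1]+75,p[0]-100:p[0]+100],(800,600),interpolation=cv2.INTER_CUBIC)); st()
e=p
hs=cv2.cvtColor(im,cv2.COLOR_BGR2HSV)
k=np.zeros(hs.shape[:2],np.uint8);cv2.circle(k,[int(v) for v in p],48,255,-1)
for t in(172,178):
    cs=cv2.findContours(((hs[...,2]>t)*255).astype(np.uint8)&k,0,1)[0]
    if cs: e=cv2.fitEllipse(cv2.convexHull(max(cs,key=len)));print("crown",t,e,on_plane(c,[e[0]],.088)[0].round(4))
E
```

```text
down True t13.53 pos [0.5073 0.0597 0.1413] F [-1.8  0.1  7.3] w0.0519 gf 67.5
open t13.83 pos [0.5068 0.0598 0.1403] F [-0.4 -0.  -0.6] w0.0681 gf 0.0
[323 316]
 t15.10 pos [0.4475 0.0596 0.2689] F [-0.  -0.4  0.1] w0.0681 gf 0.0
crown 172 ((322.9635925292969, 314.7101135253906), (64.93706512451172, 73.43900299072266), 87.08365631103516) [0.5063 0.0592 0.088 ]
crown 178 ((322.7011413574219, 314.3673400878906), (62.987998962402344, 71.9289321899414), 86.07037353515625) [0.506 0.059 0.088]
```

View pics/cr2.png

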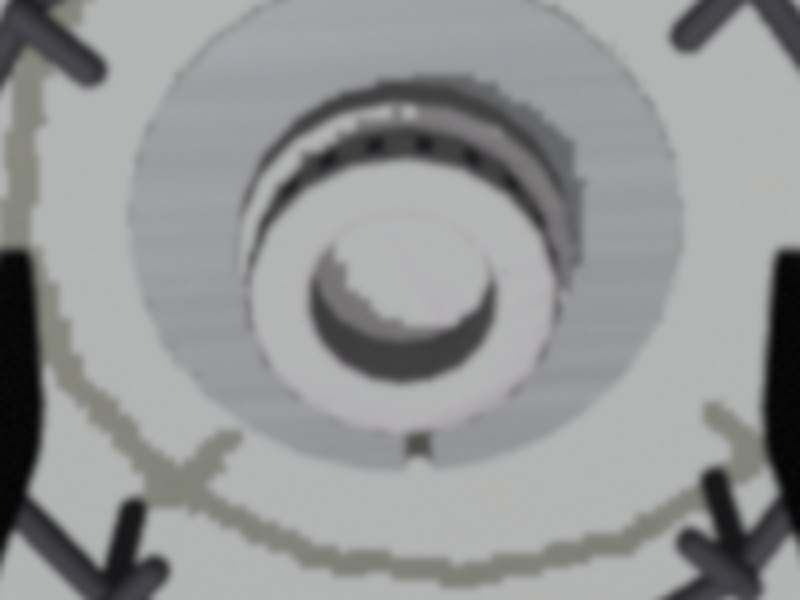

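The crown sits level in the cup, concentric with it, and its top is at about (322,315) in the full picture. Next is the cap.

```bash
python3 - <<'E'
from h import *
robot.move_pose([*CAP,.25],rot(135))
z=touch_and_grip(CAP,.07,.0095)
robot.line_to([*CAP,.2],vel=.15); st("lift")
C=np.array([.5067,.0595])
robot.move_pose([*C,.25],rot(-176.6)); robot.line_to([*C,z+.080+.012],vel=.1); robot.pause(.2)
h=robot.line_to([*C,z+.080-.004],vel=.02,guard=6); o=st(f"down {h}"); print("expected seat z",z+.080)
E
```

```text
touch True t18.88 pos [ 0.6539 -0.2809  0.065 ] F [-1.3  0.1  6.2] w0.0701 gf 3.3
grip1 t19.68 pos [ 0.6541 -0.2812  0.075 ] F [-1.4  0.3  4.5] w0.0528 gf 63.0
grip2 t22.01 pos [ 0.6543 -0.2812  0.0753] F [-1.  -0.1  5. ] w0.0530 gf 63.2
lift t22.99 pos [ 0.6535 -0.2807  0.1984] F [-0.1  0.8 -0.8] w0.0527 gf 62.8
down True t26.16 pos [0.5067 0.0596 0.1552] F [-0.4  0.3  4.3] w0.0529 gf 64.2
expected seat z 0.15447653025341812
```

```bash
python3 - <<'E'
from h import *
C=np.array([.5067,.0595])
robot.set_gripper(.07); robot.line_to([*C,.25],vel=.2)
robot.move_pose([C[0]-.06,C[1],.27],rot(180)); robot.pause(.15)
c=robot.get_calibration("wrist"); im=robot.grab_frame("wrist")
a=im[241:391,223:423]
robot.set_gripper(.04)
robot.move_pose([KNOB[0]-.04,KNOB[1]-.02,.25],rot(-137)); robot.pause(.15)
c=robot.get_calibration("wrist"); im=robot.grab_frame("wrist"); st()
p=proj(c,[[*KNOB,.03]])[0].astype(int);print(p)
import pickle; pickle.dump((c,im),open("K.pkl","wb"))
b=im[p[1]-75:p[1]+75,p[0]-100:p[0]+100]; print(p-[100,75])
r=lambda x:cv2.resize(x,(400,300),interpolation=cv2.INTER_CUBIC)
b2=cv2.convertScaleAbs(r(b),alpha=2)
cv2.imwrite("pics/kn.png",np.hstack([r(a),b2]))
E
```

```text
t29.62 pos [ 0.4036 -0.2978  0.2501] F [ 0.5 -0.6 -0.2] w0.0400 gf 0.0
[306 269]
[206 194]
```

View pics/kn.png

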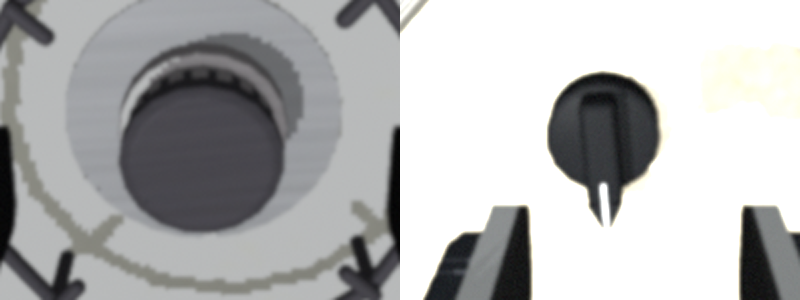

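The cap lies level on the crown. The knob is centred at about (307.8,259) with its nose at (308,307), so it is aligned with the tool at yaw -137°. Grip it.

```bash
python3 - <<'E'
from h import *
import pickle
c,im=pickle.load(open("K.pkl","rb"))
m=(im.max(2)<60).astype(np.uint8)*255; k=np.zeros_like(m); cv2.circle(k,(308,259),31,255,-1)
cs=cv2.findContours(m&k,0,1)[0]; e=cv2.minEnclosingCircle(max(cs,key=len)); print(e)
A=on_plane(c,[(307.8,259)],.011)[0]; N=on_plane(c,[(308,307)],.028)[0]; d=(N-A)[:2]
th=np.degrees(np.arctan2(d[1],d[0])); B=N[:2]-.03*d/np.linalg.norm(d)
print("centre",A,"from nose",B,"len",np.linalg.norm(d),"yaw",th)
k=(A[:2]+B)/2; psi=th-180
robot.move_pose([*k,.16],rot(psi)); robot.line_to([*k,.0955],vel=.08); st("at")
robot.set_gripper(.005); o=st("grip")
robot.line_to([*k,.2],vel=.15); st("lift"); pickle.dump((k,psi,o["tool_pos"]),open("G.pkl","wb"))
E
```

```text
((308.0, 260.0), 29.83296775817871)
centre [ 0.44206394 -0.27960898  0.011     ] from nose [ 0.44521688 -0.27659597] len 0.03436111257484361 yaw 43.699934333336905
at t31.06 pos [ 0.4439 -0.2783  0.096 ] F [ 0.2 -0.4  1.3] w0.0399 gf 0.0
grip t31.41 pos [ 0.444  -0.2784  0.0963] F [ 0.1 -0.   5.1] w0.0121 gf 60.1
lift t32.26 pos [ 0.4433 -0.2778  0.1988] F [ 0.4 -0.1 -1.6] w0.0122 gf 59.5
```

```bash
python3 - <<'E'
from h import *
zg=.0963
robot.move_pose([*STEM,.25],rot(-176.6)); robot.line_to([*STEM,zg+.091],vel=.1); robot.pause(.3); st("above")
h=robot.line_to([*STEM,zg+.0725],vel=.02,guard=5); o=st(f"down {h}"); print("knob bottom",o["tool_pos"][2]-zg,"torque",o["torque"])
E
```

```text
above t34.38 pos [ 0.5162 -0.0741  0.1878] F [-0.5 -0.1 -0.4] w0.0124 gf 59.5
down False t35.45 pos [ 0.5161 -0.074   0.1688] F [ 2.7  0.5 -2.1] w0.0126 gf 59.3
knob bottom 0.0724651895364854 torque [-0.0174107  -0.71781519  0.02072221]
```

```bash
python3 - <<'E'
from h import *
zg=.0963
for b in(.070,.0685,.067,.0655,.0645):
    robot.line_to([*STEM,zg+b],vel=.02,guard=30); robot.pause(.15); o=st(f"{b}"); print("  bottom",(o["tool_pos"][2]-zg).round(4))
cv2.imwrite("pics/fin.png",robot.grab_frame("scene")[210:330,240:440].repeat(4,0).repeat(4,1))
E
```

```text
0.07 t35.88 pos [ 0.5161 -0.0741  0.1663] F [ 3.9  0.8 -0.9] w0.0124 gf 59.4
  bottom 0.07
0.0685 t36.27 pos [ 0.5161 -0.0741  0.1651] F [ 2.8 -0.9  2.7] w0.0123 gf 59.9
  bottom 0.0688
0.067 t36.67 pos [ 0.5161 -0.0741  0.1635] F [ 2.2 -0.3  4.6] w0.0119 gf 60.1
  bottom 0.0672
0.0655 t37.08 pos [ 0.5161 -0.074   0.1621] F [2.4 0.9 5.5] w0.0126 gf 60.3
  bottom 0.0658
0.0645 t37.48 pos [ 0.5162 -0.0741  0.1612] F [ 1.9 -0.1  7.1] w0.0123 gf 60.4
  bottom 0.0649
```

View pics/fin.png

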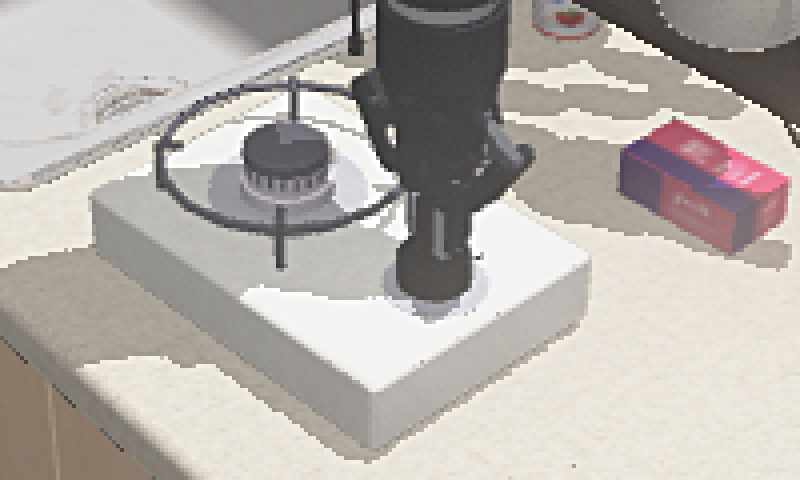

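The cap and crown sit level, and the knob is on the stem and pressed. The force rises about 1 N per mm, as the spring should. I'll press on to the stop for margin.

```bash
python3 - <<'E'
from h import *
zg=.0963
for b in(.0635,.0628,.0622):
    h=robot.line_to([*STEM,zg+b],vel=.02,guard=8); robot.pause(.2); o=st(f"{b} {h}"); print("  bottom",(o["tool_pos"][2]-zg).round(4))
    if o["ft_force"][2]>11: break
robot.pause(.5); o=st("hold")
if o["ft_force"][2]>6: robot.job_done()
E
```

```text
0.0635 False t37.98 pos [ 0.5162 -0.0741  0.1603] F [ 1.6 -0.7  8.4] w0.0122 gf 60.6
  bottom 0.064
0.0628 False t38.42 pos [ 0.5162 -0.0741  0.16  ] F [ 0.7  0.6 11.8] w0.0127 gf 61.1
  bottom 0.0637
hold t38.92 pos [ 0.5162 -0.0741  0.16  ] F [ 0.7  0.2 11.4] w0.0125 gf 61.1
the job is handed in; nothing more can be done
```

The job is handed in at about 39 s: the crown is seated in the cup, the cap lies on the crown, and the knob is on the stem, still gripped and pressed to the stop (about 11 N).

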